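# Check a gear housing with the gauge rod and present it for reading

## Task

Take the loose dust cap off the sloping guide tube of the gear housing and set it down on the open bench, clear of the housing. Then take the gauge rod from its cradle, slide it down the guide tube, without forcing it, until its collar rests squarely on the tube's mouth, and draw it out again. Finish while holding the rod level in the air with its tip over the middle of the white reading plate, about 100 mm above it; do not put it down or let go, and leave the loose tools on the bench where they are.

Things in the scene. Friction and masses are not known exactly. Their poses are not given: they have to be found in the camera images.
- gauge_body: Grey ribbed gear housing, fixed to the bench, standing height 137 mm: block 100 x 90 mm on a 130 x 130 x 12 mm foot. Origin: centre of its underside. Its own x points away from the tube's mouth (roughly away from the robot), z up. The guide tube comes out of its front (-x) face.
- guide_tube: Steel tube fixed in the housing. Origin: centre of the mouth's rim, 120 mm in front of the housing's centre, 140 mm above the bench. x runs along the bore, 25 degrees below level, down into the housing; y level; z up, square to the bore. Bore 13 mm, free for 150 mm; funnel 24 mm wide at the rim, narrowing over 16 mm. Outside 40 mm for the first 32 mm, then 29 mm.
- dust_cap: Loose grey square cap, 60 g, 51 x 51 mm: its 4 mm end wall rests on the tube's rim, its skirts reach 24 mm down the neck with 1.5 mm play. Pull it off along the tube, 28 mm or more; nothing holds it. Origin: the rim's centre while on. On the tube its z is vertical, its x level towards the housing, so its axis slopes 25 degrees. Lying on a flat side its origin is 26 mm up.
- cap_grip (a point): Middle of the cap's grip tab, 22 mm out from the rim along the cap's axis. The tab is 16 mm wide (along the cap's y), 34 mm long along the axis (4 to 38 mm out from the rim) and 26 mm high.
- gauge_rod: Gauge rod, 100 g, 230 mm long, lying level in the cradle. Origin: centre of the collar's front face, which stops on the tube's rim; x to the tip, z up. In front a steel rod 9 mm thick, 125 mm long, tapered over the last 11 mm; brass collar 32 mm across, 10 mm thick; behind it a dark square handle, 16 x 16 mm, 10 to 105 mm behind the origin.
- rod_tip (a point): Tip of the gauge rod, on its axis, 125 mm in front of the origin.
- rod_grip (a point): Middle of the rod's square handle, on its axis, 50 mm behind the origin; 60 mm above the bench in the cradle. Free room to both sides and 35 mm each way along the handle.
- cradle: Fixed cradle for the rod: base plate 190 x 70 x 12 mm with two notched posts 12 mm thick, 50 mm wide, tops 76 mm above the bench, 55 mm in front of and 92 mm behind the origin. Origin: on the bench below the collar's front face; x to the rod's tip. The rod lifts out straight up; notches 22 mm deep.
- reading_plate: Fixed low square plate 100 x 100 mm, 24 mm high, with a white ruled top. Origin: centre of its underside.
- plate_top (a point): Middle of the white top of the reading plate, 24 mm above the bench.
- plug_gauge_b: Bystander: loose plug gauge, 112 mm long, 18 mm thick, lying on the bench. Leave it.
- feeler: Bystander: loose folded feeler gauge set, 95 x 15 x 10 mm, lying on the bench. Leave it.
- deburr_tool: Bystander: loose deburring tool, 142 mm long, lying on the bench. Leave it.

How it is judged:
By the outcome, as a careful person would: the job done as asked, in the order asked, and still so for the second after the job is handed in, while the arm keeps its last pose, push and grip.
It also fails if it takes over 64 s, if anything falls off the work surface, if the arm or the gripper's body presses on something with over 40 N, if the wrist force passes 120 N, or if a joint passes its speed limit or range.

## Robot

A 6-joint arm with a two-finger parallel gripper is mounted at the origin on a cart in front of the work surface, level with it; the furniture and walls round the work are solid. World frame = base frame: x ahead of the robot, y to its left, z up, the work surface at z = 0. Lengths are in mm, angles in rad, forces in N, time in s.
With the tool pointing down it reaches from about 325 to 875 mm from the base axis. Payload 4.4 kg.
Tool frame: the origin (TCP) lies on the centre line of the jaws, within the pads' length; the fingertips stand ahead of it and the grasp point (between the pads) lies 6 mm ahead of it (ctrl.tcp_to_tips is the z of the fingertips in the tool frame, in mm); z points along the fingers, y is the line along which they close (so a half turn about z gives the same grasp; the last joint's range is limited). The gripper opens to 85 mm and grips with 20 to 120 N. Pads are 22 mm wide; open, the fingers measure 114 mm over their backs; the gripper's body (76 mm by 85 mm) begins 54 mm behind the grasp point. The pads swing forward as they close: fully open they stand 13 mm farther back than shut.
Start: joints at [0.994, 0.207, 1.542, -0, 1.393, -0.15], TCP at [238.037, 523.418, 256.282] pointing down, gripper open.
Joint ranges: [-2.73, 2.73], [-0.86, 2.22], [0.23, 2.46], [-1.11, 4.25], [0.08, 2.63], [-2.82, 2.82]. Speed limits (rad/s): [2.79, 2.79, 3.14, 3.14, 3.14, 3.14].

## Interface

Orientations are given as a 3x3 rotation matrix whose columns are the frame's x, y, z axes.
In Python, from plant import ctrl, sensors, optics gives the robot as it stands. Calls block until the motion is done:
- ctrl.move_ptp(position, orientation): joint-space move of the TCP to a pose.
- ctrl.move_l(position, rot=None, vel=150, threshold=None): straight line of the TCP; rot=None keeps the orientation; vel is the mean speed in mm/s. With threshold (N) it stops when the force on the tool has changed by that much, and returns True; else False.
- ctrl.set_joints(angles): joint-space move.
- ctrl.gripper_to(opening, force=None): finger opening in mm; force is the grip in N (None keeps the last); returns when the fingers have stopped.
- ctrl.hold(seconds).
- ctrl.solve_ik(position, orientation): joint angles nearest the present ones, or None.
- sensors.read_state(): the state.
- optics.grab_frame(name): name is "side" or "top"; returns (picture, depth): 480x640x3 uint8, red, green, blue; 480x640 float32, mm along the optical axis (not along the pixel's ray), 0 where there is no reading.
- optics.camera_params(name): a dict with "mtx" (3x3 intrinsics, pixels), "R" (3x3) and "t" (3): a world point X has camera coordinates R X + t. Camera axes: x right, y down, z forward; pixel columns grow to the right and rows downward; lengths in mm; the calibration is good to about 2 mm. A picture is of the moment at which its call begins. camera_params takes no time and is no camera call.
A pose or a line that the arm cannot do raises ctrl.MotionError and nothing moves.
- ctrl.finish_job(): hands the job in; it is judged then, once.
The state is a dict: "t": time; "q": joint angles; "qvel": joint speeds; "tau": joint torques, N m; "eef_pos": TCP position; "eef_rot": TCP orientation; "force": force on the tool from outside, world axes, zero at the start; "wrist_torque": the same for the moment, N m; "grip_width": finger opening in mm; "grasp_force": force on a finger pad.
Only numpy, scipy, OpenCV 4.12 (cv2) and the standard library are available. Lean on these libraries where they do the work, as an engineer would, in place of code of your own. Each camera call takes 0.05 s, during which the arm holds its last target. There are 200 camera calls.

## Working session

There is one attempt and no reset: what is moved stays moved. The work goes in short steps, each a Python script; the robot and the scene stay as the last script left them, time stands still between calls to the robot, and variables do not carry over. Pictures are saved under pics/ and viewed, at most 10 in all, crops included, and the job is handed in when it is done.

```bash
ls; mkdir -p pics
python3 - <<'E'
from plant import ctrl,sensors,optics
import cv2,numpy as np
for n in("side","top"):
    p,d=optics.grab_frame(n); cv2.imwrite(f"pics/{n}0.png",p[:,:,::-1]); np.savez(f"{n}0.npz",p=p,d=d,**optics.camera_params(n))
    c=optics.camera_params(n); print(n,c['mtx'].round(1).tolist(),(-c['R'].T@c['t']).round(0),c['R'].round(2).tolist())
print(ctrl.tcp_to_tips,sensors.read_state()['t'])
E
```

```text
pics
side [[566.5, 0.0, 316.9], [0.0, 566.5, 234.6], [0.0, 0.0, 1.0]] [  74. -674.  805.] [[0.85, -0.53, 0.0], [-0.32, -0.52, -0.79], [0.42, 0.67, -0.61]]
top [[618.7, 0.0, 315.9], [0.0, 618.7, 243.5], [0.0, 0.0, 1.0]] [ 483.   98. 1286.] [[0.02, -1.0, 0.02], [-1.0, -0.02, -0.06], [0.06, -0.02, -1.0]]
25.0 0.1
```

View pics/top0.png

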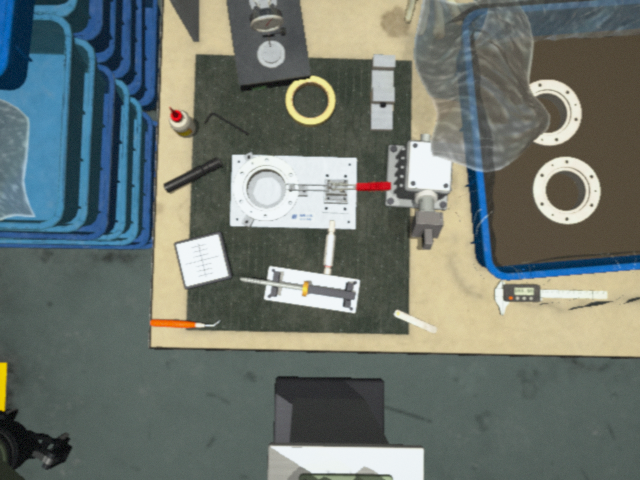

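View pics/side0.png

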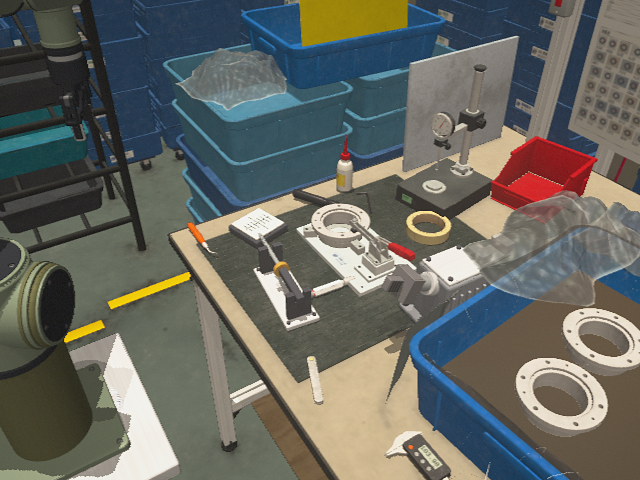

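Top picture: housing at about (425,170) with the cap at (428,235); rod from tip (240,278) to handle end (357,292), with its collar at (305,289); plate at (203,260). I'll enlarge next.

Run:
```python
import cv2,numpy as np
t=cv2.imread("pics/top0.png");s=cv2.imread("pics/side0.png")
def cr(im,x,y,w,h,k):
    o=cv2.resize(im[y:y+h,x:x+w],None,fx=k,fy=k,interpolation=cv2.INTER_CUBIC)
    for i in range(0,w,10):
        cv2.line(o,(i*k,0),(i*k,6 if (x+i)%50 else 18),(0,0,255),1)
        if (x+i)%20==0: cv2.putText(o,str(x+i),(i*k+1,16),0,.35,(0,0,255),1)
    for i in range(0,h,10):
        cv2.line(o,(0,i*k),(6,i*k),(0,0,255),1)
        if (y+i)%20==0: cv2.putText(o,str(y+i),(8,i*k+4),0,.35,(0,0,255),1)
    return o
a=cr(t,170,220,200,120,4); b=cr(t,380,130,80,130,4)
cv2.imwrite("pics/c1.png",a)
c=cr(s,370,230,120,130,4) 
h=np.zeros((520,800,3),np.uint8);h[:520,:320]=b;h[:520,320:800]=c;cv2.imwrite("pics/c2.png",h)
```

```text
(no output)
```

View pics/c1.png

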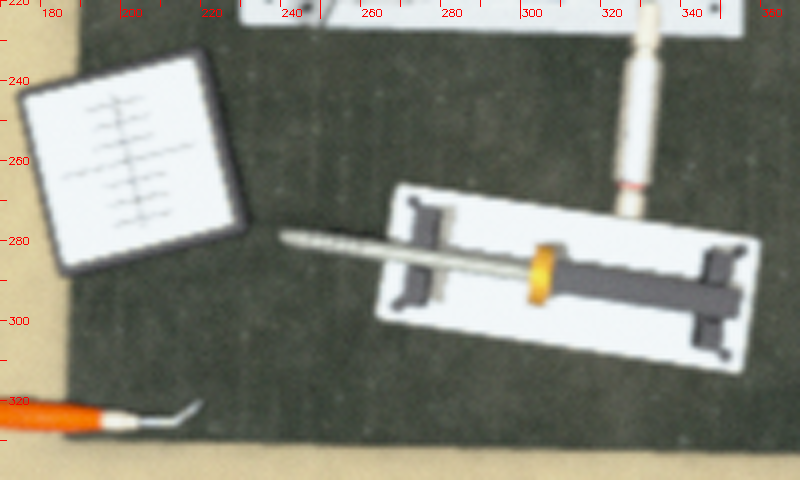

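View pics/c2.png

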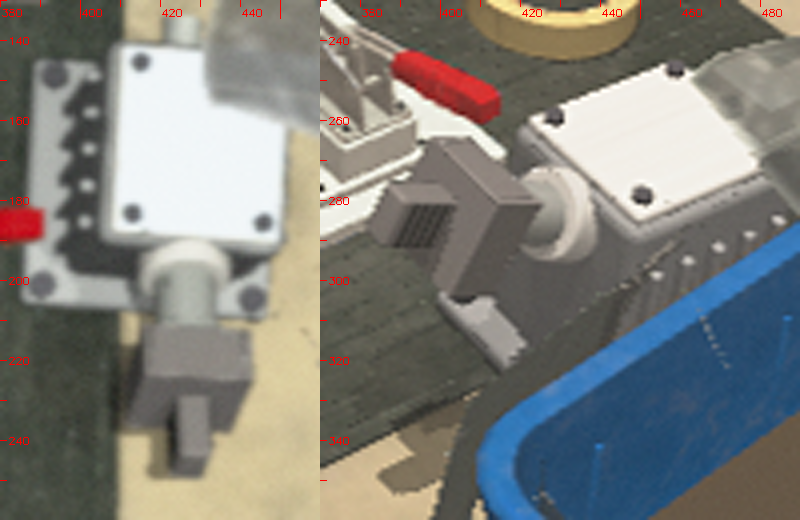

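Crops, in full-picture pixels: rod tip (240.5,279.3), collar front (302.5,288), handle end (355.5,295.5). Plate top corners are (175,243), (219,233), (230.5,277) and (187,288). Foot corners are (388.8,145.5), (385.5,205) and (446,209.5). The tab's outer end is at about (427,249).

```bash
cat > h.py <<'E'
import numpy as np,cv2
def ray(c,uv,z):
    "world point at height z seen at pixel uv"
    d=c['R'].T@np.linalg.solve(c['mtx'],[uv[0],uv[1],1]); o=-c['R'].T@c['t']
    return o+d*(z-o[2])/d[2]
def cloud(c,d):
    v,u=np.mgrid[:480,:640]; P=np.stack([u*d,v*d,d],-1)@np.linalg.inv(c['mtx']).T
    return (P-c['t'])@c['R']      # HxWx3 world
E
python3 - <<'E'
from h import *
np.set_printoptions(precision=1,suppress=True)
T=np.load('top0.npz');S=np.load('side0.npz')
C=cloud(T,T['d']);D=cloud(S,S['d'])
for n,uv,z in [('tip',(240.5,279.3),60),('hend',(355.5,295.5),68),('pl1',(175,243),24),('pl2',(219,233),24),('pl3',(230.5,277),24),('pl4',(187,288),24),
 ('f1',(388.8,145.5),12),('f2',(385.5,205),12),('f3',(446,209.5),12)]: print(n,ray(T,uv,z))
def rect(n,P,m):
    Q=P[m]; r=cv2.minAreaRect(Q[:,:2].astype(np.float32)); print(n,len(Q),Q[:,2].mean(),np.round(r,2) if 0 else r)
def box(P,x0,x1,y0,y1,z0,z1,):
    return (P[...,0]>x0)&(P[...,0]<x1)&(P[...,1]>y0)&(P[...,1]<y1)&(P[...,2]>z0)&(P[...,2]<z1)
v,u=np.mgrid[:480,:640]
rg=lambda a,b,c,d:(u>=a)&(u<=b)&(v>=c)&(v<=d)
for z0,z1 in((62,74),):
    m=rg(312,356,275,310)&(C[...,2]>z0)&(C[...,2]<z1); Q=C[m]; w=np.linalg.svd(Q[:,:2]-Q[:,:2].mean(0),full_matrices=False)[2][0]; print('handle',Q.mean(0),w,np.degrees(np.arctan2(*w[::-1]))); rect('handle',C,m)
rect('plate',C,rg(170,235,228,292)&(C[...,2]>18)&(C[...,2]<30))
rect('lid',C,rg(400,460,135,195)&(C[...,2]>130)&(C[...,2]<145))
rect('lidS',D,rg(410,500,235,300)&(D[...,2]>133)&(D[...,2]<142))
rect('foot',C,rg(380,455,140,215)&(C[...,2]>6)&(C[...,2]<18))
# tab & cap from top
m=rg(422,433,228,250)&(C[...,2]>120); print('tab top pts'); Q=C[m]; print(Q.mean(0),Q.min(0),Q.max(0)); rect('tab',C,m)
m=rg(410,444,210,240)&(C[...,2]>120); rect('cap',C,m)
# obstacle heights: max z on coarse grid
ok=T['d']>0
print('grid maxz rows x=300..800 step50, cols y=350..-250')
for x in range(250,850,50): print(x,[int(np.max(C[...,2][box(C,x,x+50,y-50,y,-50,500)&ok],initial=-1)) for y in range(350,-300,-50)])
E
```

```text
tip [486.  217.9  60. ]
hend [459.2  -9.3  68. ]
pl1 [556.8 356.4  24. ]
pl2 [579.3 267.9  24. ]
pl3 [490.3 241.8  24. ]
pl4 [466.1 328.9  24. ]
f1 [772.1 -78.3  12. ]
f2 [646.8 -73.3  12. ]
f3 [ 640.6 -199.7   12. ]
handle [463.2  30.2  69. ] [0.1 1. ] 81.75524763585258
handle 418 69.04815442781049 ((457.1004333496094, 34.10472869873047), (48.9046630859375, 82.19677734375), 7.7602338790893555)
plate 2084 23.9016366164475 ((523.781005859375, 301.5697021484375), (99.05998992919922, 98.78759002685547), 15.61739730834961)
lid 1787 135.50809186660155 ((703.2513427734375, -142.45884704589844), (95.8169174194336, 103.8093490600586), 87.1483154296875)
lidS 1225 135.25252477132653 ((662.8644409179688, -158.8063201904297), (149.6116943359375, 150.86485290527344), 76.52294158935547)
foot 791 12.433993092273171 ((710.67138671875, -130.67459106445312), (149.34515380859375, 138.3172149658203), 0.8078343868255615)
tab top pts
[ 568.8 -129.5  165.7] [ 483.2 -149.6  122.4] [ 588.5   97.8 1286.2]
tab 241 165.69398648253969 ((521.353271484375, -30.189048767089844), (40.761810302734375, 263.90966796875
[... 177 characters left out ...]
p50, cols y=350..-250
250 [-1, -1, -1, -1, -1, -1, -1, -1, -1, -1, -1, -1, -1]
300 [2, 3, 2, 4, 3, 6, 2, 4, 2, 4, 5, 4, 4]
350 [22, 17, 7, 7, 6, 7, 6, 9, 8, 12, 13, 4, 4]
400 [11, 15, 8, 17, 18, 18, 76, 20, 16, 15, 13, 5, 5]
450 [30, 32, 68, 81, 79, 83, 77, 76, 7, 10, 5, 131, 151]
500 [33, 35, 21, 77, 78, 19, 23, 8, 8, 151, 6, 153, 155]
550 [29, 31, 39, 17, 18, 18, 22, 17, 9, 171, 168, 169, 144]
600 [7, 8, 61, 61, 61, 54, 54, 18, 17, 165, 162, 176, 143]
650 [28, 8, 61, 21, 99, 88, 107, 125, 139, 141, 158, 172, 171]
700 [29, 29, 59, 63, 61, 28, 28, 19, 137, 174, 181, 189, 198]
750 [151, 8, 8, 8, 8, 8, 9, 9, 133, 174, 204, 221, 219]
800 [156, 12, 11, 11, 32, 31, 31, 26, 39, 190, 226, 243, 243]
```

```bash
cat >> h.py <<'E'
T25=np.radians(25)
def frames(yaw,tilt=T25,s=1):
    "tool rotation, tool x along s*(direction at yaw, 'tilt' below level), tool z downward square to it"
    h=np.array([np.cos(yaw),np.sin(yaw),0]); z=np.array([0,0,1.])
    b=np.cos(tilt)*h-np.sin(tilt)*z; zb=np.sin(tilt)*h+np.cos(tilt)*z
    return np.column_stack([s*b,np.cross(-zb,s*b),-zb]),b,zb
yaw=np.radians(-2.7); mouth=np.array([586.5,-133.3,140.])
ry=np.radians(83.27); rod_grip=np.array([465.4,44.1,60.])
plate=np.array([523.4,300.,24.])
def tcp(grasp,R): return np.asarray(grasp)-6*R[:,2]
E
python3 - <<'E'
from h import *
from plant import ctrl,sensors
np.set_printoptions(precision=2,suppress=True)
T=np.load('top0.npz')
for uv in((423.75,234.5),(432.5,234.5),(428.1,229),(427,248)): print(ray(T,uv,162))
for uv in((300,313),(465,262),(485,270),(470,200)): print('bin',ray(T,uv,150))
print(sensors.read_state()['eef_rot'])
for s in(1,-1):
    R,b,zb=frames(yaw,s=s); R0,b0,_=frames(yaw,0,s); Rr=frames(ry,0,s)[0]; 
    print(s)
    for n,p,Q in[('cap',mouth-22*b,R),('capoff',mouth-80*b,R),('place',[480,-125,27],R0),('rod',rod_grip,Rr),('rodup',rod_grip+[0,0,200],Rr),('pre',mouth-200*b,R),('in',mouth-50*b,R),
      ('fin0',plate+[0,0,100]-175*frames(0,0)[1],frames(0,0,s)[0]),('fin45',plate+[0,0,100]-175*frames(.7,0)[1],frames(.7,0,s)[0]),('fin83',plate+[0,0,100]-175*frames(ry,0)[1],Rr)]:
        print(n,ctrl.solve_ik(tcp(p,Q),Q))
E
```

```text
[ 575.04 -124.14  162.  ]
[ 575.43 -140.22  162.  ]
[ 585.34 -132.02  162.  ]
[ 550.44 -130.38  162.  ]
bin [426.78  98.84 150.  ]
bin [ 526.9 -203.6  150. ]
bin [ 512.97 -240.87  150.  ]
bin [ 642.43 -212.14  150.  ]
[[-0.91  0.41 -0.  ]
 [ 0.41  0.91 -0.  ]
 [ 0.   -0.   -1.  ]]
1
cap [-0.32  0.59  1.29 -0.11  1.68  1.31]
capoff [-0.34  0.46  1.43 -0.12  1.67  1.29]
place [-0.43  0.35  1.89 -0.    0.9   1.19]
rod [-0.09  0.24  1.95 -0.    0.95  0.03]
rodup [-0.09 -0.03  1.78 -0.    1.39  0.03]
pre [-0.4   0.2   1.67 -0.15  1.69  1.23]
in [-0.33  0.53  1.36 -0.12  1.67  1.3 ]
fin0 [ 0.52  0.11  1.94 -0.    1.09  2.09]
fin45 [ 0.25  0.06  2.   -0.    1.09  1.12]
fin83 [ 0.08  0.23  1.8  -0.    1.11  0.2 ]
-1
cap [-0.32  0.59  1.29 -0.11  1.68 -1.83]
capoff [-0.34  0.46  1.43 -0.12  1.67 -1.85]
place [-0.43  0.35  1.89 -0.    0.9  -1.95]
rod None
rodup None
pre [-0.4   0.2   1.67 -0.15  1.69 -1.91]
in [-0.33  0.53  1.36 -0.12  1.67 -1.84]
fin0 [ 0.52  0.11  1.94 -0.    1.09 -1.05]
fin45 [ 0.25  0.06  2.   -0.    1.09 -2.02]
fin83 None
```

```bash
python3 - <<'E'
from h import *
from plant import ctrl,sensors,optics
np.set_printoptions(precision=1,suppress=True)
def st(n): s=sensors.read_state(); print(n,round(s['t'],2),s['eef_pos'],s['force'],'w',round(s['grip_width'],1),'g',round(s['grasp_force'],1))
R,b,zb=frames(yaw); g=mouth-22*b
ctrl.gripper_to(45,force=30)
ctrl.move_ptp(tcp(g+90*zb,R),R); st('above')
print(ctrl.move_l(tcp(g,R),vel=120,threshold=8)); st('at')
ctrl.gripper_to(0,force=35); st('grip')
for n in("side","top"):
    p,_=optics.grab_frame(n); cv2.imwrite(f"pics/{n}1.png",p[:,:,::-1])
E
python3 - <<'E'
import cv2,numpy as np
a=cv2.imread('pics/side1.png')[170:330,340:500];b=cv2.imread('pics/top1.png')[120:280,350:510]
cv2.imwrite('pics/c3.png',cv2.resize(np.hstack([a,b]),(800,400)))
E
```

```text
above 3.23 [ 607.3 -133.   236.5] [ 0.2 -0.2  0.1] w 45.0 g 0.0
False
at 4.13 [ 570.  -132.6  155.6] [-0.  -0.2  1.2] w 44.7 g 0.0
grip 4.5 [ 569.9 -132.7  155.7] [ 0.9 -0.1  2.3] w 15.3 g 36.4
```

View pics/c3.png

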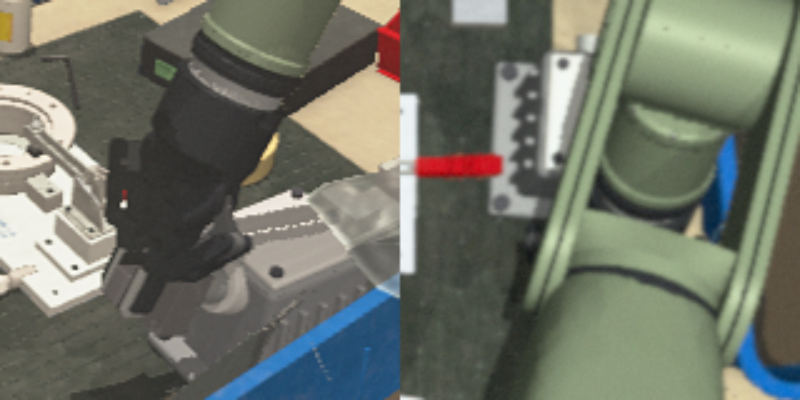

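The fingers straddle the tab (around (175,310) in the left half) and the side force is near zero. Now I'll pull the cap off and set it down.

Run:
```python
from h import *
from plant import ctrl,sensors,optics
np.set_printoptions(precision=1,suppress=True)
def st(n): s=sensors.read_state(); print(n,round(s['t'],2),s['eef_pos'],s['force'],'w',round(s['grip_width'],1),'g',round(s['grasp_force'],1))
R,b,zb=frames(yaw); R0,b0,_=frames(yaw,0); g=mouth-22*b
print(ctrl.move_l(tcp(g-50*b,R),vel=80,threshold=15)); st('off')
P=np.array([478,-125,0.])
ctrl.move_ptp(tcp(P+[0,0,110],R0),R0); st('over')
ctrl.move_l(tcp(P+[0,0,36],R0),vel=120); st('low')
print(ctrl.move_l(tcp(P+[0,0,21],R0),vel=25,threshold=4)); st('touch')
ctrl.gripper_to(45); st('rel')
ctrl.move_l(tcp(P+[0,0,150],R0),vel=200)
Rr=frames(ry,0)[0]
ctrl.move_ptp(tcp(rod_grip+[-160,200,240],Rr),Rr); st('park')
for n in("side","top"):
    p,d=optics.grab_frame(n); cv2.imwrite(f"pics/{n}2.png",p[:,:,::-1]); np.savez(f"{n}2.npz",p=p,d=d,**optics.camera_params(n))
a=cv2.imread('pics/side2.png')[210:360,350:500];b=cv2.imread('pics/top2.png')[140:290,370:520]
cv2.imwrite('pics/c4.png',cv2.resize(np.hstack([a,b]),(800,400),interpolation=cv2.INTER_CUBIC))
```

```text
False
off 5.38 [ 523.8 -130.3  175.4] [ 0.3 -0.3 -0.4] w 15.0 g 36.1
over 6.0 [ 479.  -125.5  116.7] [ 1.6 -0.4 -0.5] w 15.5 g 36.0
low 6.77 [ 479.1 -125.4   42.4] [ 0.2 -1.6  0.4] w 15.4 g 36.0
True
touch 7.19 [ 478.5 -125.4   33.8] [-0.4  0.2  2.7] w 15.5 g 36.6
rel 7.58 [ 477.6 -124.8   33.1] [-0.1 -0.4 -0.6] w 45.3 g 0.0
park 9.95 [305.7 243.6 305.4] [-0.5 -0.4  0.5] w 45.0 g 0.0
```

View pics/c4.png

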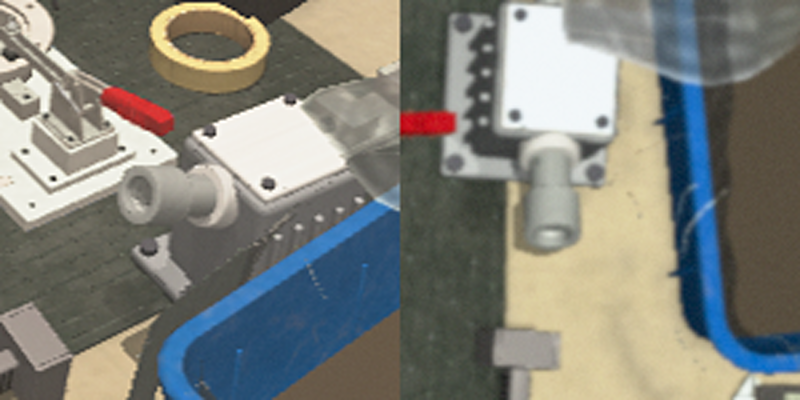

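The cap lies flat at c4 (525,350), with its skirt towards the housing, and the tube mouth shows at (552,235). I'll refine the tube axis with a cylinder fit to the depth.

Run:
```python
from h import *
from scipy.optimize import least_squares
np.set_printoptions(precision=2,suppress=True)
for names in(('top',),('side',),('top','side')):
    Q=[]
    for n in names:
        Z=np.load(n+'2.npz');C=cloud(Z,Z['d']).reshape(-1,3); Q.append(C[np.linalg.norm(C-mouth,axis=1)<60])
    Q=np.vstack(Q); p=np.array([mouth[1],140.,yaw,T25])
    for it in range(6):
        def res(p,Q=Q):
            _,b,zb=frames(p[2],p[3]); v=Q-[mouth[0],p[0],p[1]]; return np.linalg.norm(v-np.outer(v@b,b),axis=1)-20,v@b
        r,s=res(p); K=Q[(abs(r)<(6 if it<2 else 4))&(s>3)&(s<29)]
        p=least_squares(lambda p:res(p,K)[0],p,loss='soft_l1').x
    r=res(p,K)[0]
    print(names,len(K),'y %.1f z %.1f yaw %.2f tilt %.2f'%(p[0],p[1],*np.degrees(p[2:])),r.std(),r.mean())
# rim: pixel of mouth centre in top/side predicted
for n in('top','side'):
    Z=np.load(n+'2.npz')
    for dy in(0,):
        x=Z['mtx']@(Z['R']@mouth+Z['t']); print(n,x[:2]/x[2])
```

```text
('top',) 274 y -132.7 z 140.4 yaw -4.49 tilt 21.58 1.5530405504376705 -0.11788456549775078
('side',) 228 y -132.3 z 139.4 yaw -1.75 tilt 23.35 0.9725234466941083 -0.04325286585704663
('top', 'side') 502 y -132.5 z 140.0 yaw -1.97 tilt 22.99 1.445024729167522 -0.042237285339530084
top [426.38 229.4 ]
side [400.78 282.76]
```

```bash
sed -i 's/^yaw=.*/yaw=np.radians(-2.6); mouth=np.array([586.5,-132.8,140.])/' h.py
python3 - <<'E'
from h import *
from plant import ctrl,sensors,optics
np.set_printoptions(precision=1,suppress=True)
def st(n): s=sensors.read_state(); print(n,round(s['t'],2),s['eef_pos'],s['force'],s['wrist_torque'],'w',round(s['grip_width'],1),'g',round(s['grasp_force'],1))
Rr=frames(ry,0)[0]
ctrl.move_ptp(tcp(rod_grip+[0,0,90],Rr),Rr); st('above')
print(ctrl.move_l(tcp(rod_grip,Rr),vel=100,threshold=8)); st('at')
ctrl.gripper_to(0,force=60); st('grip')
print(ctrl.move_l(tcp(rod_grip+[0,0,60],Rr),vel=80,threshold=15)); st('out')
ctrl.move_l(tcp(rod_grip+[0,0,220],Rr),vel=200)
R,b,zb=frames(yaw)
ctrl.move_ptp(tcp(mouth-205*b,R),R); ctrl.hold(.3); st('pre')
for n in("side","top"):
    p,d=optics.grab_frame(n); cv2.imwrite(f"pics/{n}3.png",p[:,:,::-1]); np.savez(f"{n}3.npz",p=p,d=d,**optics.camera_params(n))
a=cv2.imread('pics/side3.png')[190:330,270:450];b=cv2.imread('pics/top3.png')[180:320,340:520]
cv2.imwrite('pics/c5.png',cv2.resize(np.hstack([a,b]),(800,311),interpolation=cv2.INTER_CUBIC))
E
```

```text
above 11.19 [465.6  44.6 156.5] [0.  1.2 0.9] [-0. -0.  0.] w 45.0 g 0.0
False
at 12.24 [466.1  44.1  66.6] [-1.   0.5  0.4] [-0. -0. -0.] w 44.9 g 0.0
grip 12.61 [466.1  44.   66.8] [-0.4 -0.2  3.8] [ 0.   0.1 -0. ] w 15.5 g 58.9
False
out 13.51 [464.9  44.1 125.5] [-0.5  0.6 -1.2] [-0.  0.  0.] w 14.7 g 58.5
pre 15.87 [ 403.6 -124.1  232.4] [ 0.9  0.3 -1.3] [ 0.  -0.2 -0. ] w 15.2 g 58.5
```

View pics/c5.png

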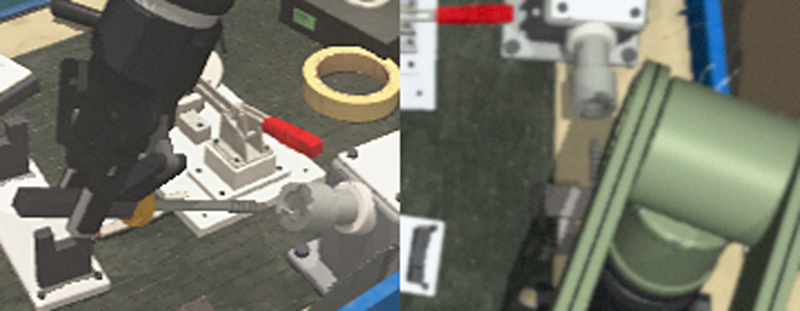

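The rod is held and its tip is near the mouth: side px (386.1,282.7), top px (427.8,242.1). I'll compare that with the prediction.

Run:
```python
from h import *
np.set_printoptions(precision=1,suppress=True)
R,b,zb=frames(yaw)
Ps=[]
for n in('side','top'):
    Z=np.load(n+'3.npz'); Ps.append(Z['mtx']@np.c_[Z['R'],Z['t']])
    for m,p in(('tip',mouth-30*b),('collarback',mouth-165*b),('mouth',mouth)):
        x=Z['mtx']@(Z['R']@p+Z['t']); x=x[:2]/x[2]; o=(270,190) if n=='side' else (340-180,180); print(n,m,x,'crop',(x-o)*2.222)
X=cv2.triangulatePoints(Ps[0],Ps[1],np.array([[386.1],[282.7]]),np.array([[427.8],[242.1]])); X=(X[:3]/X[3]).ravel(); print(X,mouth-30*b, 'off y/z',(X-mouth)@R[:,1],(X-mouth)@zb,(X-mouth)@b)
```

```text
side tip [388.3 282.3] crop [262.9 205.2]
side collarback [326.8 281.1] crop [126.1 202.4]
side mouth [400.6 282.6] crop [290.2 205.7]
top tip [426.7 243.5] crop [592.5 141. ]
top collarback [429.4 311.5] crop [598.5 292.1]
top mouth [426.1 229.4] crop [591.3 109.8]
[ 559.2 -131.8  152.8] [ 559.3 -131.6  152.7] off y/z 0.267330253318134 0.04077397288858897 -30.155924452297583
```

Run:
```python
from h import *
from plant import ctrl,sensors,optics
np.set_printoptions(precision=1,suppress=True)
R,b,zb=frames(yaw)
def st(n):
    s=sensors.read_state(); e=s['eef_pos']+6*s['eef_rot'][:,2]-mouth
    print(n,round(s['t'],2),'tool-frame F',s['force']@R,'M',s['wrist_torque']@R,'pos',e@R,'g',round(s['grasp_force'],1))
st('0')
for k in(140,90,62):   # grasp distance before the rim
    hit=ctrl.move_l(tcp(mouth-k*b,R),vel=60,threshold=7); st((k,hit))
    if hit: break
```

```text
0 15.97 tool-frame F [0.4 0.8 0.9] M [-0.   0.3  0. ] pos [-205.    -0.3   -0.3] g 58.5
(140, False) 17.2 tool-frame F [ 0.2 -0.5  0.7] M [ 0.   0.2 -0. ] pos [-140.2    0.    -0.1] g 58.5
(90, False) 18.18 tool-frame F [ 0.1 -0.4  1.2] M [0.  0.2 0. ] pos [-90.2  -0.    0. ] g 58.5
(62, False) 18.8 tool-frame F [ 0.4 -0.4 -0.2] M [-0.   0.2  0. ] pos [-61.8  -0.    0.2] g 58.5
```

Run:
```python
from h import *
from plant import ctrl,sensors,optics
np.set_printoptions(precision=1,suppress=True)
R,b,zb=frames(yaw)
def st(n):
    s=sensors.read_state(); e=s['eef_pos']+6*s['eef_rot'][:,2]-mouth
    print(n,round(s['t'],2),'F',s['force']@R,'M',s['wrist_torque']@R,'pos',e@R,'g',round(s['grasp_force'],1))
print(ctrl.move_l(tcp(mouth-38*b,R),vel=15,threshold=6)); st('stop')
ctrl.hold(.4); st('held')
for n in("side",):
    p,d=optics.grab_frame(n); cv2.imwrite(f"pics/{n}4.png",p[:,:,::-1])
cv2.imwrite('pics/c6.png',cv2.resize(p[220:320,340:460,::-1],None,fx=5,fy=5,interpolation=cv2.INTER_CUBIC))
```

```text
True
stop 19.66 F [-0.2  0.2 -3.1] M [-0.1  0.2  0. ] pos [-52.   -0.    0.7] g 59.0
held 20.06 F [ 0.4  0.3 -3.9] M [-0.1  0.5  0. ] pos [-52.1  -0.1   0.9] g 59.2
```

View pics/c6.png

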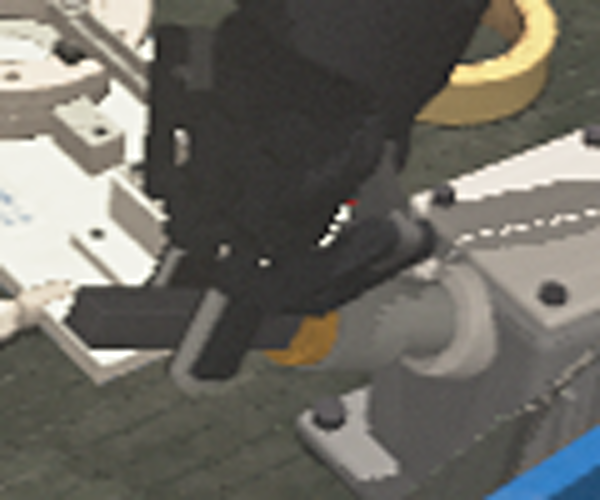

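The collar is at or just short of the rim. The 4 N is sideways (up), so the rod is riding on the lower side of the bore. I'll raise it a little and continue.

Run:
```python
from h import *
from plant import ctrl,sensors,optics
np.set_printoptions(precision=2,suppress=True)
R,b,zb=frames(yaw)
def st(n):
    s=sensors.read_state(); e=s['eef_pos']+6*s['eef_rot'][:,2]-mouth
    print(n,round(s['t'],2),'F',s['force']@R,'M',s['wrist_torque']@R,'pos',e@R,'g',round(s['grasp_force'],1)); return s
def avg():
    return np.mean([ (ctrl.hold(.02),sensors.read_state()['force']@R)[1] for _ in range(8)],0)
ctrl.move_l(tcp(mouth-54*b+1.0*zb,R),vel=10); st('back'); print(avg())
for k in(54,):
    print(ctrl.move_l(tcp(mouth-40*b+1.0*zb,R),vel=12,threshold=6)); st('stop'); print(avg())
```

```text
back 20.56 F [-0.22  0.18 -0.27] M [0.07 0.41 0.01] pos [-54.44  -0.29  -0.09] g 58.7
[0.03 0.11 0.13]
True
stop 21.2 F [-1.96  0.06 -1.11] M [-0.09  0.34  0.04] pos [-52.09  -0.07   0.  ] g 58.8
[-0.64  0.42 -1.47]
```

Run:
```python
from h import *
from plant import ctrl,sensors,optics
np.set_printoptions(precision=2,suppress=True)
R,b,zb=frames(yaw)
def st(n):
    s=sensors.read_state(); e=s['eef_pos']+6*s['eef_rot'][:,2]-mouth
    print(n,round(s['t'],2),'F',s['force']@R,'M',s['wrist_torque']@R,'pos',e@R,'g',round(s['grasp_force'],1)); return s
for k in (52.5,52,51.5,51,50.5,50,49.5,49):
    ctrl.move_l(tcp(mouth-k*b+0.8*zb,R),vel=10); ctrl.hold(.12); s=st(k); f=s['force']@R
    if f[0]<-7 or np.linalg.norm(f)>11: break
p,d=optics.grab_frame("side"); cv2.imwrite('pics/c7.png',cv2.resize(p[260:310,370:430,::-1],None,fx=10,fy=10,interpolation=cv2.INTER_CUBIC))
```

```text
52.5 21.76 F [ 1.69  0.22 -0.52] M [0.02 0.54 0.03] pos [-52.42  -0.05  -0.64] g 58.7
52 22.12 F [-0.1   0.43 -0.81] M [ 0.02  0.36 -0.  ] pos [-52.25  -0.05  -0.72] g 58.8
51.5 22.49 F [-2.93 -0.   -0.94] M [ 0.02 -0.17 -0.  ] pos [-52.1   -0.05  -0.73] g 58.8
51 22.86 F [-6.78 -0.37 -2.27] M [ 0.05 -0.54  0.02] pos [-52.04  -0.05  -0.69] g 58.9
50.5 23.23 F [-8.29 -0.53 -1.7 ] M [ 0.04 -0.73 -0.01] pos [-52.04  -0.07  -0.68] g 59.0
```

View pics/c7.png

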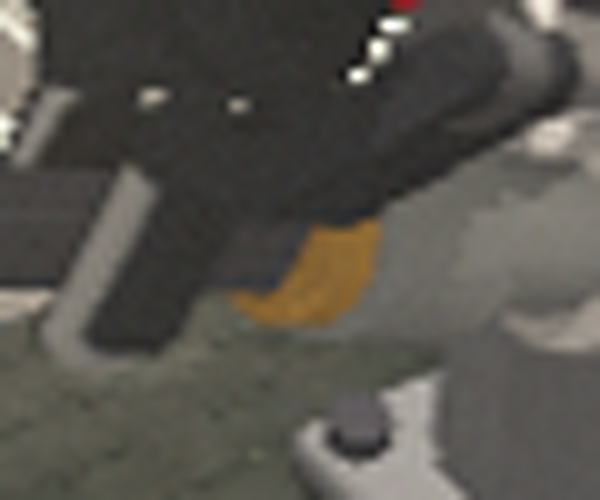

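There is a hard stop at 52.0 mm and the axial force ramps to 8 N. The picture shows the brass collar at (340,270) flush on the neck, so it is seated. Now I'll draw the rod out and go to the plate.

Run:
```python
from h import *
from plant import ctrl,sensors,optics
np.set_printoptions(precision=2,suppress=True)
R,b,zb=frames(yaw)
def st(n):
    s=sensors.read_state(); print(n,round(s['t'],2),s['eef_pos'],'F',s['force'],'g',round(s['grasp_force'],1),round(s['grip_width'],1))
ctrl.hold(.3)
print(ctrl.move_l(tcp(mouth-54*b+.8*zb,R),vel=20), ctrl.move_l(tcp(mouth-150*b+.5*zb,R),vel=70,threshold=12)); st('w')
print(ctrl.move_l(tcp(mouth-225*b,R),vel=100,threshold=12)); st('out')
a=.7; Rf,bf,_=frames(a,0); G=plate+[0,0,100]-175*bf
ctrl.move_ptp(tcp(G+[0,0,120],Rf),Rf); st('over')
ctrl.move_l(tcp(G,Rf),vel=120); ctrl.hold(.5); st('fin'); print(sensors.read_state()['eef_rot'])
for n in("side","top"):
    p,d=optics.grab_frame(n); cv2.imwrite(f"pics/{n}5.png",p[:,:,::-1]); np.savez(f"{n}5.npz",p=p,d=d,**optics.camera_params(n))
for n in('side','top'):
    Z=np.load(n+'5.npz')
    for m,q in(('tip',plate+[0,0,100]),('rod60',plate+[0,0,100]-60*bf),('plate',plate)):
        x=Z['mtx']@(Z['R']@q+Z['t']); print(n,m,x[:2]/x[2])
a=cv2.imread('pics/side5.png')[170:290,200:360];b=cv2.imread('pics/top5.png')[200:320,160:320]
cv2.imwrite('pics/c8.png',cv2.resize(np.hstack([a,b]),(800,300),interpolation=cv2.INTER_CUBIC))
```

```text
False False
w 25.43 [ 453.38 -126.76  209.23] F [-0.09  0.07  1.97] g 58.8 15.0
False
out 26.32 [ 385.48 -123.68  240.36] F [-0.63  0.17 -0.38] g 58.6 15.0
over 27.51 [389.96 186.64 249.83] F [ 0.42 -0.62 -1.89] g 58.6 15.1
fin 29.16 [389.58 187.31 130.1 ] F [-0.11 -1.   -1.4 ] g 58.6 15.1
[[ 0.76  0.64  0.  ]
 [ 0.64 -0.76  0.  ]
 [ 0.    0.   -1.  ]]
side tip [254.91 186.26]
side rod60 [244.01 200.67]
side plate [257.67 222.57]
top tip [193.75 258.15]
top rod60 [213.67 283.18]
top plate [202.28 260.05]
```

View pics/c8.png

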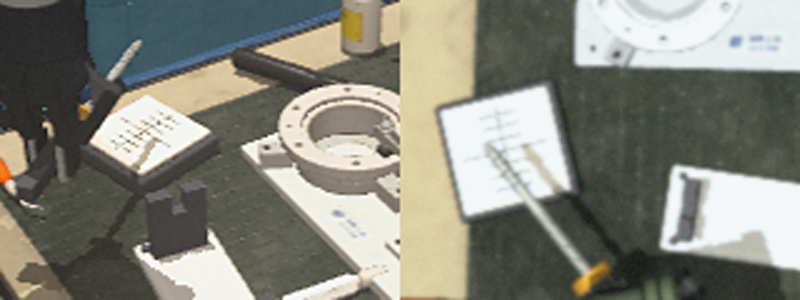

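Side tip (255.6,186.8) and top tip (194.8,258.0) match the predictions to within about 1 px. The rod is level over the plate's middle.

```bash
python3 -c "
from plant import ctrl
print(ctrl.finish_job())"
```

```text
the job is handed in; nothing more can be done
None
```

Job handed in: the dust cap is on the open bench, the rod was seated collar to rim (axial push about 8 N) and drawn out, and it is held level with its tip about 100 mm above the plate's middle, at about 29 s of the 64 s.

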